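# Lids back on the studio canisters

### The job

The lids of the four steel canisters are piled up on the studio table, largest at the bottom. Take the pile apart and close each canister with the lid that fits it, from the largest lid on the widest canister to the smallest on the narrowest, each lid lying flat and fully home. Leave the canisters standing where they are, and do not disturb the brush pot or the brush that lies on the table.

Things in the scene. Friction and masses are not known exactly. Their poses are not given: they have to be found in the camera images.
- lid_a: Largest round wooden lid, starts bottom of the pile, on the table, upright on its plug. Pale disc 68 mm across, 12 mm thick; under it a tapered cork plug 12 mm high (42 mm across below, 53 mm at the disc). Origin: centre of the plug's underside, z up; the disc lies 12 to 24 mm above it. Grip the disc's edge.
- canister_a: Widest steel canister, open, loose, upright on the table: 62 mm across, 90 mm high, mouth 56 mm; its contents lie below the plug's reach. Origin: centre of its underside, z up. Takes lid_a: closed, the disc rests on the rim (lid origin 78 mm above this one) and overhangs 3 mm all round; the taper centres a lid let down up to about 5 mm off.
- lid_b: Second largest round wooden lid, starts second from the bottom of the pile, upright on its plug, up to 5 mm off the centre of the lid below. Pale disc 58 mm across, 12 mm thick; under it a tapered cork plug 12 mm high (32 mm across below, 43 mm at the disc). Origin: centre of the plug's underside, z up; the disc lies 12 to 24 mm above it. Grip the disc's edge.
- canister_b: Second widest steel canister, open, loose, upright on the table: 52 mm across, 78 mm high, mouth 46 mm; its contents lie below the plug's reach. Origin: centre of its underside, z up. Takes lid_b: closed, the disc rests on the rim (lid origin 66 mm above this one) and overhangs 3 mm all round; the taper centres a lid let down up to about 5 mm off.
- lid_c: Third largest round wooden lid, starts third from the bottom of the pile, upright on its plug, up to 5 mm off the centre of the lid below. Pale disc 48 mm across, 12 mm thick; under it a tapered cork plug 12 mm high (22 mm across below, 33 mm at the disc). Origin: centre of the plug's underside, z up; the disc lies 12 to 24 mm above it. Grip the disc's edge.
- canister_c: Third widest steel canister, open, loose, upright on the table: 42 mm across, 66 mm high, mouth 36 mm; its contents lie below the plug's reach. Origin: centre of its underside, z up. Takes lid_c: closed, the disc rests on the rim (lid origin 54 mm above this one) and overhangs 3 mm all round; the taper centres a lid let down up to about 5 mm off.
- lid_d: Smallest round wooden lid, starts top of the pile, upright on its plug, up to 5 mm off the centre of the lid below. Pale disc 38 mm across, 12 mm thick; under it a tapered cork plug 12 mm high (12 mm across below, 23 mm at the disc). Origin: centre of the plug's underside, z up; the disc lies 12 to 24 mm above it. Grip the disc's edge.
- canister_d: Narrowest steel canister, open, loose, upright on the table: 32 mm across, 54 mm high, mouth 26 mm; its contents lie below the plug's reach. Origin: centre of its underside, z up. Takes lid_d: closed, the disc rests on the rim (lid origin 42 mm above this one) and overhangs 3 mm all round; the taper centres a lid let down up to about 5 mm off.
- brush_pot: Bystander: steel pot 92 mm in diameter and 125 mm high, full of upright brushes reaching about 260 mm and spreading to about 65 mm from its axis. Origin: centre of its underside. Loose, 0.9 kg.
- wide_brush: Bystander: a flat paint brush 260 mm long, 42 mm wide, 20 mm high, lying on the table to the robot's right of the canisters, along its own x axis (handle to -x). Origin at about the middle, on the table.
Not all that is in view belongs to the job. Leave any green, purple or red look-alike of the lid_d alone.

How it is judged:
By the outcome, as a careful person would: the job done as asked, in the order asked, and still so for the second after the job is handed in, with the robot touching nothing.
It also fails if it takes over 102 s, if anything falls off the work surface, if the arm or the gripper's body presses on something with over 40 N, if the wrist force passes 120 N, or if a joint passes its speed limit or range.

### The arm

A 6-joint arm with a two-finger parallel gripper is mounted at the origin on the work surface. World frame = base frame: x ahead of the robot, y to its left, z up, the work surface at z = 0. Lengths are in mm, angles in degrees, forces in N, time in s.
With the tool pointing down it reaches from about 300 to 850 mm from the base axis. Payload 4.2 kg.
Tool frame: the origin (TCP) lies at the very end of the fingers, on their centre line; the grasp point (between the pads) lies 19 mm behind it (env.tcp_to_grasp is the distance from the TCP to the grasp point, in mm); z points along the fingers, y is the line along which they close (so a half turn about z gives the same grasp; the last joint's range is limited). The gripper opens to 91 mm and grips with 3 to 60 N. Pads are 32 mm wide; open, the fingers measure 118 mm over their backs; the gripper's body (76 mm by 178 mm) begins 60 mm behind the grasp point.
Start: joints at [-67.609, 18.312, 89.639, -0, 72.044, -1.146], TCP at [229.627, -527.176, 213.976] pointing down, gripper open.
Joint ranges: [-177.97, 177.97], [-48.28, 115.42], [12.27, 149.76], [-77.06, 257.06], [2.81, 150.46], [-146.56, 146.56]. Speed limits (degrees/s): [147.25, 147.25, 180, 180, 180, 180].

### API

Orientations are given as [roll, pitch, yaw] about the fixed x, y, z axes, in that order (R = Rz(yaw) Ry(pitch) Rx(roll)).
In Python, from workcell import env gives the robot as it stands.
- The arm moves only by the tool move_arm, never from a script. Its argument "plan" is a list of rows, each a list of 3 entries, a list of its own where there are three numbers: the shift along the world's x, y, z in cm, then the turn about the world's z in degrees, then the closure, from 0 (fully open) to 1 (shut). In form: [[[x, y, z], turn, claw], ...]. A call has 1 to 5 rows; each row shifts and turns the commanded pose from where the row before left it; what a row does not reach is not made up. A row lasts 1/10 s, in which the tool goes at most 50 mm and 8.59 degrees, less where a joint would pass 70% of its speed; a pose out of reach is approached as far as the arm can. A call is refused whole if a number of a shift passes 5 or a number of a turn 8.59, either way. A call with a gripper value outside its range is refused whole. The fingers move at their own pace and stop on an object; "squeeze" is the grip in N (left out, the last holds). Time passes only in rows, so rows that do not move let the fingers close. It gives the time, the measured TCP pose, the force, the opening and the grip force at its end, in the units of the state.
- env.state(): the state, without advancing time (a new reading comes with each control period).
- env.grab_frame(name): name is "scene" or "top" or "wrist"; returns a dict with "frame" (384x512x3 uint8, red, green, blue), "z_map" (384x512 float32, mm along the optical axis (not along the pixel's ray), 0 where there is no reading), "fovy" (degrees; the focal length in pixels is half the picture's height over the tangent of half this angle, whatever the lens; pixels are square), "cx", "cy" (the principal point, pixels), "position" and "orientation" of the camera in the world. Camera axes: x right, y down, z forward; pixel columns grow to the right and rows downward; lengths in mm; the calibration is good to about 2 mm. A picture is of the moment at which its call begins.
- env.job_done(): hands the job in; it is judged then, once.
Trained networks look in a picture, given as the dict that the camera call returned (one of the last four; its "shot" number tells which), for a name from the list of things; names that differ only in an ending like _2 or _b are one class to them, and where a whole thing is asked for, a point or a joint stands for the part that bears it (a point fixed in the world has none). Each returns a list of dicts, best first, with "score" (0 to 1); they miss things now and then, are a little off and sometimes report something else, mostly with a low value. They report only what shows in the picture. A call takes as long as a camera call. They do not tell look-alikes from the thing itself.
- env.search_frame(picture, label): "point" ([column, row] in pixels, amid what is visible of it).
- env.landmark_of(picture, label): "point" ([column, row] in pixels: a listed point, or the origin of a listed thing).
The state is a dict: "time_s": time; "qpos": joint angles; "qvel": joint speeds; "effort": joint torques, N m; "ee_pos": TCP position; "ee_rot": TCP orientation; "force": force on the tool from outside, world axes, zero at the start; "torque": the same for the moment, N m; "gripper_width": finger opening in mm; "gripper_force": force on a finger pad.
Only numpy, scipy, OpenCV 4.12 (cv2) and the standard library are available. Lean on these libraries where they do the work, as an engineer would, in place of code of your own. Each camera call takes 0.05 s, during which the arm holds its last target. There are 200 camera calls.

## Working session

There is one attempt and no reset: what is moved stays moved. The work goes in short steps, Python scripts to look and compute and a tool call to move; the robot and the scene stay as the last step left them, time stands still between calls to the robot, and variables do not carry over. Pictures are saved under pics/ and viewed, at most 14 in all, crops included, and the job is handed in when it is done.

Besides the shell and the picture viewer there is one more tool, called as name(argument=value, ...) on one line, values as JSON. move_arm: Moves the arm, as the interface text tells. Its arguments: {"type":"object","properties":{"plan":{"type":"array","items":{"type":"array"}},"squeeze":{"type":"number"}},"required":["plan"]}

```bash
mkdir -p pics; cat > h.py <<'E'
import numpy as np, cv2
from workcell import env
from scipy.spatial.transform import Rotation as R
def cam(n):
    p=env.grab_frame(n); return p
def cloud(p):
    h,w=p['z_map'].shape; f=h/2/np.tan(np.radians(p['fovy'])/2)
    v,u=np.mgrid[0:h,0:w]; z=p['z_map'].astype(float)
    c=np.stack([(u-p['cx'])/f*z,(v-p['cy'])/f*z,z],-1)
    o=np.array(p['orientation'],float)
    M=o if o.shape==(3,3) else R.from_euler('xyz',o,degrees=True).as_matrix() if o.size==3 else None
    return c@M.T+np.array(p['position'])
def save(p,n): cv2.imwrite(f'pics/{n}.png',p['frame'][:,:,::-1])
E
python3 - <<'E'
from h import *
for n in ['scene','top']:
    p=cam(n); save(p,n+'0'); print(n,p['fovy'],p['cx'],p['cy'],p['position'],p['orientation'])
    np.savez(n+'0.npz',c=cloud(p),f=p['frame'])
    c=cloud(p)
    for l in ['lid_a','canister_a','brush_pot','wide_brush']:
        print(l,[(np.round(d['point']).astype(int).tolist(),round(d['score'],2),c[int(d['point'][1]),int(d['point'][0])].round().tolist()) for d in env.search_frame(p,l)])
print(env.state())
E
```

```text
scene 54.55702394693191 249.5415139642383 190.26503364576402 [1038.55301913 -289.31857358  926.44269694] [-141.72041684    0.78302886   57.87399099]
lid_a [([158, 258], 0.67, [494.0, -254.0, 26.0]), ([156, 212], 0.65, [345.0, -196.0, 24.0]), ([178, 276], 0.56, [569.0, -233.0, 25.0]), ([155, 248], 0.55, [487.0, -250.0, 71.0]), ([162, 250], 0.5, [489.0, -235.0, 49.0]), ([152, 238], 0.45, [471.0, -246.0, 96.0])]
canister_a [([241, 206], 0.9, [501.0, 3.0, 82.0]), ([305, 170], 0.72, [464.0, 264.0, 43.0]), ([288, 223], 0.58, [596.0, 99.0, 39.0]), ([230, 266], 0.56, [627.0, -105.0, 49.0])]
brush_pot [([358, 134], 0.77, [495.0, 427.0, 138.0])]
wide_brush [([114, 287], 0.94, [501.0, -383.0, 16.0])]
top 53.200926812438496 253.70027951892186 201.06058349012238 [ 283.8291462    32.6121745  1267.39142206] [-170.32043018    0.54727573  -91.11270679]
lid_a [([348, 235], 0.64, [379.0, -263.0, 20.0]), ([334, 209], 0.6, [461.0, -217.0, 49.0]), ([344, 206], 0.55, [466.0, -236.0, 92.0]), ([309, 193], 0.53, [523.0, -139.0, 24.0]), ([335, 178], 0.45, [572.0, -231.0, 23.0]), ([328, 249], 0.45, [335.0, -193
[... 277 characters left out ...]
91.0, -384.0, 22.0])]
{'time_s': 0.5, 'qpos': array([-6.76102937e+01,  1.83138553e+01,  8.96415337e+01,  2.16167152e-04,
        7.20433510e+01, -1.14488690e+00]), 'qvel': array([ 0.02481141, -0.12032676, -0.08079739,  0.05057017, -0.04683555,
        0.0553318 ]), 'effort': array([-2.87726834e-04, -4.11991596e+01, -2.32040226e+01,  7.27117388e-02,
        3.83923086e-02, -1.20057402e-05]), 'ee_pos': array([ 229.61078556, -527.16724473,  213.93910732]), 'ee_rot': array([ 1.79998736e+02, -1.80422111e-04,  2.35345265e+01]), 'force': array([-0.24311964, -0.77021631,  0.38053474]), 'torque': array([ 0.01655285, -0.0112261 ,  0.04145744]), 'gripper_force': 0.0, 'gripper_width': 91.19431956147908}
```

```bash
python3 - <<'E'
import cv2
a=cv2.imread('pics/scene0.png')[110:320,80:400];b=cv2.imread('pics/top0.png')[130:280,90:410]
cv2.imwrite('pics/s1.png',cv2.resize(a,None,fx=2.4,fy=2.4,interpolation=2));cv2.imwrite('pics/t1.png',cv2.resize(b,None,fx=2.5,fy=2.5,interpolation=2))
E
```

```text
(no output)
```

View pics/s1.png

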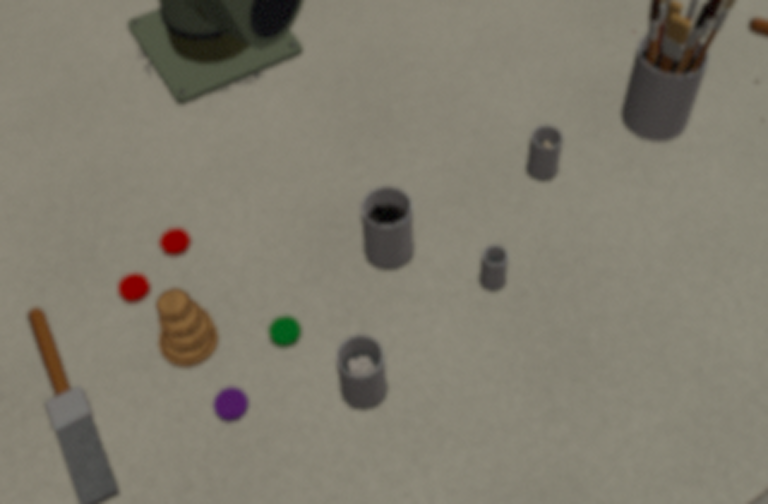

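View pics/t1.png

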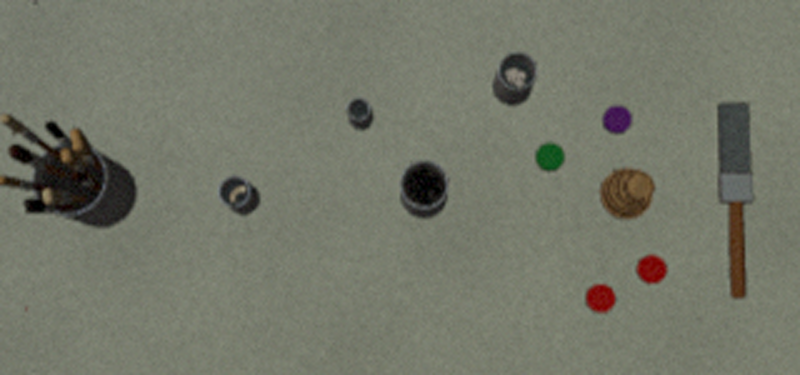

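The pile of wooden lids is at about (470,-240): scene px (155,248), top px (344,206). The plain coloured discs, two red, one green and one purple, are the look-alikes. Next I fit circles to the lids and rims using depth.

```bash
cat >> h.py <<'E'
from scipy.optimize import least_squares
def fit(P,r):
    # circle of known radius; disc edge/rim points
    c0=np.median(P,0)
    s=least_squares(lambda c:np.hypot(*(P-c[:2]).T)-r,c0,loss='soft_l1',f_scale=1.5)
    return s.x,np.sqrt(np.mean(s.fun**2))
def top(c,xy,R,z,dz=6):
    m=(np.hypot(c[...,0]-xy[0],c[...,1]-xy[1])<R)&(abs(c[...,2]-z)<dz)
    return c[m]
E
python3 - <<'E'
from h import *
for n in ['scene','top']:
    c=np.load(n+'0.npz')['c']
    print(n)
    for k,xy,z,r in [('A',(485,15),90,29.5),('B',(620,-100),78,24.5),('C',(470,264),66,19.5),('D',(588,102),54,14.5)]:
        q=top(c,xy,60,z,5); 
        if len(q)>5: x,e=fit(q[:,:2],r); print(k,len(q),x.round(1),round(e,1),q[:,2].mean().round(1), 'mid',((q[:,:2].min(0)+q[:,:2].max(0))/2).round(1))
    for k,z in [('d',96),('c',72),('b',48),('a',24)]:
        q=top(c,(470,-240),50,z,5); print(k,len(q),((q[:,:2].min(0)+q[:,:2].max(0))/2).round(1),(np.ptp(q[:,:2],axis=0)).round(),q[:,2].mean().round(1))
    for k,xy in [('green',(523,-139)),('purple',(572,-231)),('red1',(379,-263)),('red2',(335,-193))]:
        q=top(c,xy,30,22,6); print(k,q.mean(0).round() if len(q) else None)
    q=c[(abs(c[...,0]-495)<200)&(c[...,1]<-330)&(c[...,1]>-450)&(c[...,2]>8)&(c[...,2]<40)];print('brush',q.min(0).round(),q.max(0).round())
    q=c[(c[...,1]>300)&(c[...,1]<600)&(c[...,2]>30)&(c[...,0]>300)&(c[...,0]<650)];print('pot',q.min(0).round(),q.max(0).round())
E
```

```text
scene
A 89 [477.1  20. ] 1.1 89.2 mid [477.   20.5]
B 91 [ 624.1 -102.5] 1.1 77.4 mid [ 623.  -102.7]
C 61 [476.2 260.6] 1.5 65.1 mid [476.3 260.2]
D 50 [584.  103.2] 1.2 53.2 mid [584.6 102.9]
d 154 [ 467.8 -245.4] [38. 36.] 96.1
c 125 [ 475.9 -244. ] [38. 47.] 71.9
b 133 [ 479.9 -242.4] [41. 56.] 48.0
a 151 [ 476.2 -245. ] [55. 66.] 23.8
green [ 523. -148.   24.]
purple [ 572. -239.   24.]
red1 [ 373. -272.   24.]
red2 [ 337. -205.   24.]
brush [ 331. -416.    8.] [ 593. -370.   24.]
pot [435. 400.  30.] [536. 496. 259.]
top
A 64 [476.1  23.3] 1.1 90.0 mid [477.   22.2]
B 59 [622.6 -99.9] 1.1 77.5 mid [622.5 -99.7]
C 38 [475.5 264.2] 1.1 65.7 mid [474.8 263.8]
D 33 [582.9 105.9] 1.1 53.7 mid [583.2 105.8]
d 109 [ 467.1 -242.2] [35. 38.] 96.1
c 59 [ 469.8 -237.3] [45. 38.] 71.9
b 74 [ 469.1 -236.3] [55. 51.] 47.8
a 71 [ 469.4 -241.6] [64. 65.] 23.5
green [ 520. -144.   24.]
purple [ 568. -235.   24.]
red1 [ 370. -268.   24.]
red2 [ 333. -200.   24.]
brush [ 331. -432.    8.] [ 663. -331.   29.]
pot [433. 404.  30.] [535. 499. 261.]
```

move_arm(plan=[[[3, 3.5, 0], -4.7, 0], [[3, 3.5, 0], -4.7, 0], [[3, 3.5, 0], -4.7, 0], [[3, 3.5, 0], -4.7, 0], [[3, 3.5, 0], -4.7, 0]], squeeze=15)

```text
time_s: 1.0
ee_pos: [380.5, -350.7, 214.2]
ee_rot: [180.0, -0.0, -0.2]
force: [0.1, -0.7, -0.4]
gripper_width: 91.1
gripper_force: 0.0
```

move_arm(plan=[[[3, 3.6, 0], 0, 0], [[3, 3.6, 0], 0, 0], [[2.8, 3.6, 0], 0, 0], [[0, 0, 0], 0, 0]])

```text
time_s: 1.4
ee_pos: [470.5, -240.2, 214.0]
ee_rot: [-179.9, -0.1, 0.4]
force: [-0.8, -0.7, -0.5]
gripper_width: 91.3
gripper_force: 0.0
```

```bash
python3 - <<'E'
from h import *
s=env.state();print(s['time_s'],s['ee_pos'],s['ee_rot'])
p=cam('wrist');save(p,'w0');c=cloud(p);np.save('w0.npy',c)
for k,z in [('d',96),('c',72),('b',48),('a',24)]:
    q=top(c,(469,-242),50,z,5); print(k,len(q),((q[:,:2].min(0)+q[:,:2].max(0))/2).round(1) if len(q) else 0,(np.ptp(q[:,:2],axis=0)).round() if len(q) else 0)
E
```

```text
1.4 [ 470.45135872 -240.22355514  214.03881976] [-1.79915757e+02 -9.34139526e-02  3.83664563e-01]
d 1421 [ 469.2 -245.3] [37. 37.]
c 702 [ 476.9 -243.7] [37. 47.]
b 616 [ 474.8 -241.9] [52. 57.]
a 571 [ 478.3 -245.2] [54. 67.]
```

View pics/w0.png

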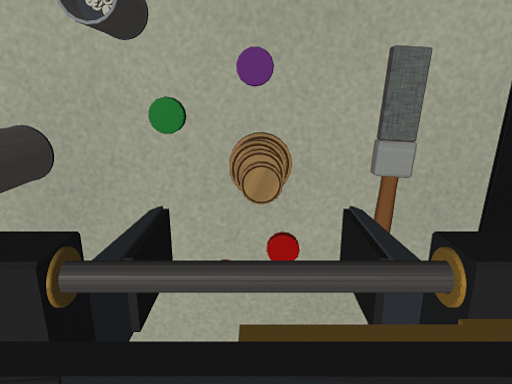

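Wrist view: the wooden disc on top of the pile, at px (262,184), is lid_d. The look-alikes are the coloured discs: green (167,115), purple (255,66) and red (283,247). Only the wooden one sits on the pile, so that's the one to take.

move_arm(plan=[[[0, 0, -3], 0, 0], [[0, 0, -3], 0, 0], [[0, 0, -3], 0, 0], [[0, 0, 0], 0, 0], [[0, 0, 0], 0, 0]])

```text
time_s: 1.95
ee_pos: [467.3, -245.1, 124.4]
ee_rot: [180.0, 0.0, -0.0]
force: [0.5, -0.3, 0.2]
gripper_width: 91.1
gripper_force: 0.0
```

move_arm(plan=[[[0.1, 0, -2.4], 0, 0.2], [[0, 0, -2.4], 0, 0.3], [[0, 0, 0], 0, 0.4], [[0, 0, 0], 0, 0.8], [[0, 0, 0], 0, 0.8]])

```text
time_s: 2.45
ee_pos: [469.9, -245.1, 78.0]
ee_rot: [179.9, -0.2, 0.0]
force: [0.7, -0.4, 0.5]
gripper_width: 54.1
gripper_force: 0.0
```

move_arm(plan=[[[0, 0, 0], 0, 0.8], [[0, 0, 0], 0, 0.8], [[0, 0, 0], 0, 0.8]])

```text
time_s: 2.75
ee_pos: [469.3, -244.6, 77.0]
ee_rot: [179.9, -0.1, 0.0]
force: [0.1, -0.6, 3.7]
gripper_width: 36.7
gripper_force: 15.0
```

move_arm(plan=[[[0, 0, 3], 0, 0.8], [[0, 0, 4.5], 0, 0.8], [[-1.2, 4.4, 1.5], 0, 0.8], [[-1.2, 4.4, 0], 0, 0.8], [[-1.2, 4.4, 0], 0, 0.8]])

```text
time_s: 3.25
ee_pos: [432.3, -111.1, 166.7]
ee_rot: [180.0, -0.1, -0.0]
force: [0.7, 1.4, -0.4]
gripper_width: 37.2
gripper_force: 15.0
```

move_arm(plan=[[[-1.2, 4.4, 0], 0, 0.8], [[-1.2, 4.4, 0], 0, 0.8], [[-1.2, 4.4, 0], 0, 0.8], [[-1.2, 4.4, 0], 0, 0.8], [[-1.2, 4.4, 0], 0, 0.8]])

```text
time_s: 3.75
ee_pos: [371.8, 109.4, 166.3]
ee_rot: [-180.0, -0.0, 0.0]
force: [1.5, 0.7, 0.0]
gripper_width: 37.0
gripper_force: 15.0
```

move_arm(plan=[[[-1.2, 4.2, -3], 0, 0.8], [[0, 0, -4], 0, 0.8], [[0, 0, -4], 0, 0.8], [[0, 0, 0], 0, 0.8], [[0, 0, 0], 0, 0.8]])

```text
time_s: 4.25
ee_pos: [361.4, 147.5, 58.1]
ee_rot: [180.0, 0.0, 0.0]
force: [-0.3, 0.7, -0.3]
gripper_width: 37.3
gripper_force: 15.0
```

move_arm(plan=[[[0, 0, -2.5], 0, 0.8], [[0, 0, -1.5], 0, 0.8], [[0, 0, -1.0], 0, 0.8], [[0, 0, 0], 0, 0.8], [[0, 0, 0], 0, 0.8]])

```text
time_s: 4.75
ee_pos: [363.0, 147.8, 9.2]
ee_rot: [-179.9, -0.2, -0.0]
force: [0.7, 0.1, 0.2]
gripper_width: 37.1
gripper_force: 15.0
```

move_arm(plan=[[[0, 0, 0], 0, 0.3], [[0, 0, 0], 0, 0.3], [[0, 0, 0], 0, 0.3], [[0, 0, 2], 0, 0.3], [[0, 0, 3], 0, 0.2]])

```text
time_s: 5.25
ee_pos: [360.0, 147.0, 57.4]
ee_rot: [179.9, 0.2, 0.0]
force: [0.4, 0.5, -0.2]
gripper_width: 69.1
gripper_force: 0.0
```

move_arm(plan=[[[0.5, -2, 5], 0, 0], [[1.2, -4.4, 5], 0, 0], [[1.2, -4.4, 0], 0, 0], [[1.2, -4.4, 0], 0, 0], [[1.2, -4.4, 0], 0, 0]])

```text
time_s: 5.75
ee_pos: [411.1, -37.2, 141.6]
ee_rot: [180.0, -0.1, 0.1]
force: [0.9, 0.1, -0.3]
gripper_width: 91.3
gripper_force: 0.0
```

move_arm(plan=[[[1.2, -4.4, 0], 0, 0], [[1.2, -4.4, 0], 0, 0], [[1.2, -4.4, 0], 0, 0], [[1.2, -4.4, 0], 0, 0], [[0, 0, 0], 0, 0]])

```text
time_s: 6.25
ee_pos: [460.5, -216.4, 141.0]
ee_rot: [179.8, -0.1, -0.2]
force: [-0.9, 0.4, 0.4]
gripper_width: 91.5
gripper_force: 0.0
```

```bash
python3 - <<'E'
from h import *
s=env.state();print(s['time_s'],s['ee_pos'])
for n in ['top','scene']:
  p=cam(n);save(p,n+'2');c=cloud(p)
  for k,xy,z in [('c',(469,-242),72),('b',(469,-242),48),('a',(469,-242),24),('d',(360,150),24)]:
    q=top(c,xy,50,z,5); print(n,k,len(q),((q[:,:2].min(0)+q[:,:2].max(0))/2).round(1) if len(q) else 0,(np.ptp(q[:,:2],axis=0)).round() if len(q) else 0)
E
```

```text
6.25 [ 460.51323274 -216.382802    140.95681774]
top c 1 [ 459.7 -259.7] [0. 0.]
top b 0 0 0
top a 1 [ 464.4 -208.5] [0. 0.]
top d 100 [361.  150.4] [33. 36.]
scene c 231 [ 470. -244.] [48. 46.]
scene b 131 [ 479.4 -242.3] [41. 56.]
scene a 150 [ 475.3 -245. ] [57. 66.]
scene d 83 [361.2 145.5] [39. 37.]
```

move_arm(plan=[[[0.5, -1.3, -2], 0, 0], [[0.4, -1.3, -2], 0, 0], [[0, 0, 0], 0, 0], [[0, 0, 0], 0, 0], [[0, 0, 0], 0, 0]])

```text
time_s: 6.85
ee_pos: [468.0, -236.5, 101.9]
ee_rot: [180.0, -0.1, 0.1]
force: [-0.1, 0.2, 0.2]
gripper_width: 91.0
gripper_force: 0.0
```

move_arm(plan=[[[0.2, -0.6, -2], 0, 0], [[0, 0, -2], 0, 0.1], [[0, 0, -0.9], 0, 0.2], [[0, 0, 0], 0, 0.3], [[0, 0, 0], 0, 0.7]])

```text
time_s: 7.35
ee_pos: [470.3, -243.5, 52.7]
ee_rot: [180.0, -0.1, 0.1]
force: [0.4, -0.1, 0.1]
gripper_width: 62.4
gripper_force: 0.0
```

move_arm(plan=[[[0, 0, 0], 0, 0.7], [[0, 0, 0], 0, 0.7], [[0, 0, 0], 0, 0.7], [[0, 0, 0], 0, 0.7]])

```text
time_s: 7.75
ee_pos: [470.4, -243.8, 52.8]
ee_rot: [180.0, -0.1, 0.0]
force: [0.0, 0.7, 5.5]
gripper_width: 47.5
gripper_force: 15.0
```

move_arm(plan=[[[0, 0, 3], 0, 0.7], [[0, 0, 4.5], 0, 0.7], [[-1.6, 4.2, 1.5], 0, 0.7], [[-1.6, 4.2, 0], 0, 0.7], [[-1.6, 4.2, 0], 0, 0.7]])

```text
time_s: 8.25
ee_pos: [421.2, -116.6, 142.3]
ee_rot: [180.0, -0.1, -0.0]
force: [0.2, -0.1, 0.6]
gripper_width: 47.5
gripper_force: 15.0
```

move_arm(plan=[[[-1.6, 4.2, 0], 0, 0.7], [[-1.6, 4.2, 0], 0, 0.7], [[-1.6, 4.2, 0], 0, 0.7], [[-1.5, 4.2, 0], 0, 0.7], [[0, 0, -3], 0, 0.7]])

```text
time_s: 8.75
ee_pos: [359.7, 54.5, 113.9]
ee_rot: [-179.9, -0.4, 0.4]
force: [1.0, -0.3, -1.4]
gripper_width: 47.2
gripper_force: 15.0
```

move_arm(plan=[[[0, 0, -3], 0, 0.7], [[0, 0, -2.5], 0, 0.7], [[0, 0, 0], 0, 0.7], [[0, 0, 0], 0, 0.7], [[0, 0, 0], 0, 0.7]])

```text
time_s: 9.25
ee_pos: [359.9, 50.4, 57.9]
ee_rot: [-180.0, -0.1, 0.0]
force: [0.3, 0.4, 0.2]
gripper_width: 47.0
gripper_force: 15.0
```

move_arm(plan=[[[0, 0, -2.5], 0, 0.7], [[0, 0, -1.6], 0, 0.7], [[0, 0, -1.0], 0, 0.7], [[0, 0, 0], 0, 0.7], [[0, 0, 0], 0, 0.7]])

```text
time_s: 9.75
ee_pos: [359.8, 50.4, 6.7]
ee_rot: [-180.0, -0.1, 0.0]
force: [0.1, 0.4, -0.4]
gripper_width: 47.0
gripper_force: 15.0
```

move_arm(plan=[[[0, 0, 0], 0, 0.2], [[0, 0, 0], 0, 0.2], [[0, 0, 0], 0, 0.2], [[0, 0, 2], 0, 0.2], [[0, 0, 3], 0, 0.1]])

```text
time_s: 10.25
ee_pos: [357.4, 50.3, 55.6]
ee_rot: [180.0, 0.2, 0.0]
force: [0.2, 0.4, 0.4]
gripper_width: 78.2
gripper_force: 0.0
```

move_arm(plan=[[[0, 0, 3], 0, 0], [[1.5, -4, 2], 0, 0], [[1.5, -4, 0], 0, 0], [[1.5, -4, 0], 0, 0], [[1.5, -4, 0], 0, 0]])

```text
time_s: 10.75
ee_pos: [419.3, -111.1, 106.4]
ee_rot: [180.0, -0.1, 0.0]
force: [0.9, 0.7, 1.3]
gripper_width: 91.3
gripper_force: 0.0
```

move_arm(plan=[[[1.5, -4, 0], 0, 0], [[1.5, -4, 0], 0, 0], [[1.5, -4, 0], 0, 0], [[0, 0, 0], 0, 0], [[0, 0, 0], 0, 0]])

```text
time_s: 11.25
ee_pos: [463.4, -229.9, 105.5]
ee_rot: [-180.0, 0.1, -0.1]
force: [-0.4, -0.6, 0.7]
gripper_width: 91.3
gripper_force: 0.0
```

```bash
python3 - <<'E'
from h import *
n='scene'
p=cam(n);save(p,n+'3');c=cloud(p)
for k,xy,z in [('b',(469,-242),48),('a',(469,-242),24),('d',(360,150),24),('c',(360,50),24)]:
    q=top(c,xy,42,z,5); print(n,k,len(q),((q[:,:2].min(0)+q[:,:2].max(0))/2).round(1) if len(q) else 0,(np.ptp(q[:,:2],axis=0)).round() if len(q) else 0)
print(env.state()['ee_pos'])
E
```

```text
scene b 323 [ 470.6 -242.5] [58. 56.]
scene a 152 [ 477.6 -245.1] [54. 66.]
scene d 84 [361.6 146.2] [36. 36.]
scene c 145 [360.3  49.2] [51. 48.]
[ 463.02544532 -229.01172657  105.52656528]
```

move_arm(plan=[[[0.4, -0.7, -2], 0, 0], [[0.3, -0.5, -2], 0, 0], [[0, 0, 0], 0, 0], [[0, 0, 0], 0, 0]])

```text
time_s: 11.7
ee_pos: [470.3, -240.3, 66.1]
ee_rot: [-180.0, 0.1, 0.1]
force: [-0.3, 0.1, 0.7]
gripper_width: 91.3
gripper_force: 0.0
```

move_arm(plan=[[[0, -0.1, -2], 0, 0], [[0, 0, -1.3], 0, 0], [[0, 0, -0.5], 0, 0.1], [[0, 0, 0], 0, 0.2], [[0, 0, 0], 0, 0.6]])

```text
time_s: 12.2
ee_pos: [471.4, -242.6, 28.8]
ee_rot: [179.9, -0.1, 0.1]
force: [-0.5, -1.0, 0.6]
gripper_width: 70.2
gripper_force: 0.0
```

move_arm(plan=[[[0, 0, 0], 0, 0.6], [[0, 0, 0], 0, 0.6], [[0, 0, 0], 0, 0.6], [[0, 0, 0], 0, 0.6]])

```text
time_s: 12.6
ee_pos: [471.3, -242.7, 28.6]
ee_rot: [180.0, -0.1, 0.0]
force: [-0.2, 1.1, 5.4]
gripper_width: 56.9
gripper_force: 15.0
```

move_arm(plan=[[[0, 0, 3], 0, 0.6], [[0, 0, 4], 0, 0.6], [[-2.1, 3.5, 1], 0, 0.6], [[-2.1, 3.5, 0], 0, 0.6], [[-2.1, 3.5, 0], 0, 0.6]])

```text
time_s: 13.1
ee_pos: [407.0, -136.7, 108.1]
ee_rot: [180.0, -0.0, -0.0]
force: [-0.4, 0.6, 0.7]
gripper_width: 56.8
gripper_force: 15.0
```

move_arm(plan=[[[-2.1, 3.5, 0], 0, 0.6], [[-2.1, 3.3, 0], 0, 0.6], [[0, 0, -3], 0, 0.6], [[0, 0, -2], 0, 0.6], [[0, 0, 0], 0, 0.6]])

```text
time_s: 13.6
ee_pos: [363.5, -68.9, 56.2]
ee_rot: [-179.9, 0.3, 0.1]
force: [0.2, 0.7, 0.4]
gripper_width: 57.2
gripper_force: 15.0
```

move_arm(plan=[[[0, 0, 0], 0, 0.6], [[0, 0, 0], 0, 0.6]])

```text
time_s: 13.8
ee_pos: [366.8, -69.9, 58.6]
ee_rot: [180.0, -0.1, 0.0]
force: [1.0, -0.5, -0.9]
gripper_width: 56.7
gripper_force: 15.0
```

move_arm(plan=[[[0, 0, -2.5], 0, 0.6], [[0, 0, -1.7], 0, 0.6], [[0, 0, -1.0], 0, 0.6], [[0, 0, 0], 0, 0.6], [[0, 0, 0], 0, 0.6]])

```text
time_s: 14.3
ee_pos: [366.6, -69.8, 6.5]
ee_rot: [180.0, -0.1, 0.0]
force: [0.9, -0.4, 0.2]
gripper_width: 57.3
gripper_force: 15.0
```

move_arm(plan=[[[0, 0, 0], 0, 0.1], [[0, 0, 0], 0, 0.1], [[0, 0, 0], 0, 0.1], [[0, 0, 2], 0, 0.1], [[0, 0, 3], 0, 0]])

```text
time_s: 14.8
ee_pos: [364.4, -69.2, 55.6]
ee_rot: [-180.0, 0.2, 0.0]
force: [0.2, 0.6, 0.8]
gripper_width: 87.2
gripper_force: 0.0
```

move_arm(plan=[[[0, 0, 3], 0, 0], [[2, -3.4, 1], 0, 0], [[2, -3.4, 0], 0, 0], [[2, -3.4, 0], 0, 0], [[2, -3.4, 0], 0, 0]])

```text
time_s: 15.3
ee_pos: [446.4, -206.9, 96.3]
ee_rot: [180.0, -0.0, 0.0]
force: [0.8, -0.1, 0.7]
gripper_width: 91.1
gripper_force: 0.0
```

move_arm(plan=[[[2, -3.4, 0], 0, 0], [[0.3, -0.3, 0], 0, 0], [[0, 0, 0], 0, 0], [[0, 0, 0], 0, 0]])

```text
time_s: 15.7
ee_pos: [467.7, -241.4, 95.6]
ee_rot: [-179.9, 0.1, 0.1]
force: [-0.7, 0.6, -0.6]
gripper_width: 91.3
gripper_force: 0.0
```

```bash
python3 - <<'E'
from h import *
n='scene'
p=cam(n);save(p,n+'4');c=cloud(p)
for k,xy,z in [('a',(469,-242),24),('d',(360,150),24),('c',(360,50),24),('b',(366,-70),24)]:
    q=top(c,xy,42,z,5); print(n,k,len(q),((q[:,:2].min(0)+q[:,:2].max(0))/2).round(1) if len(q) else 0,(np.ptp(q[:,:2],axis=0)).round() if len(q) else 0)
print(env.state()['ee_pos'])
E
```

```text
scene a 426 [ 471.3 -245. ] [67. 66.]
scene d 86 [361.4 145.8] [36. 36.]
scene c 144 [360.   49.4] [50. 45.]
scene b 234 [367.8 -71.3] [58. 56.]
[ 467.71768671 -241.24421164   95.69166779]
```

move_arm(plan=[[[0.2, -0.2, -3], 0, 0], [[0, 0, -2], 0, 0], [[0, 0, 0], 0, 0], [[0, 0, 0], 0, 0]])

```text
time_s: 16.15
ee_pos: [470.5, -243.8, 46.2]
ee_rot: [-180.0, 0.0, 0.1]
force: [0.7, 0.7, 0.8]
gripper_width: 91.3
gripper_force: 0.0
```

move_arm(plan=[[[0, 0, -2], 0, 0], [[0, 0, -1.4], 0, 0], [[0, 0, -0.7], 0, 0], [[0, 0, 0], 0, 0.1], [[0, 0, 0], 0, 0.5]])

```text
time_s: 16.65
ee_pos: [471.4, -244.8, 5.8]
ee_rot: [179.9, -0.1, 0.0]
force: [0.2, -0.9, 0.1]
gripper_width: 78.5
gripper_force: 0.0
```

move_arm(plan=[[[0, 0, 0], 0, 0.5], [[0, 0, 0], 0, 0.5], [[0, 0, 0], 0, 0.5], [[0, 0, 0], 0, 0.5]])

```text
time_s: 17.05
ee_pos: [471.4, -244.9, 5.7]
ee_rot: [179.9, -0.1, 0.0]
force: [-0.6, 1.3, 5.9]
gripper_width: 67.0
gripper_force: 15.0
```

move_arm(plan=[[[0, 0, 3], 0, 0.5], [[0, 0, 4], 0, 0.5], [[0, 0, 4], 0, 0.5], [[0, 3.8, 3], 0, 0.5], [[0.1, 3.8, 0], 0, 0.5]])

```text
time_s: 17.55
ee_pos: [474.4, -169.4, 149.1]
ee_rot: [179.8, -0.5, -0.1]
force: [1.3, 0.3, 0.1]
gripper_width: 67.4
gripper_force: 15.0
```

move_arm(plan=[[[0.1, 3.8, 0], 0, 0.5], [[0.1, 3.8, 0], 0, 0.5], [[0.1, 3.8, 0], 0, 0.5], [[0.1, 3.8, 0], 0, 0.5], [[0, 3.8, 0], 0, 0.5]])

```text
time_s: 18.05
ee_pos: [475.4, 22.9, 144.7]
ee_rot: [180.0, 0.0, 0.0]
force: [1.1, 1.1, 0.2]
gripper_width: 66.9
gripper_force: 15.0
```

move_arm(plan=[[[0, 0, 0], 0, 0.5], [[0, 0, 0], 0, 0.5], [[0, 0, 0], 0, 0.5], [[0, 0, 0], 0, 0.5]])

```text
time_s: 18.45
ee_pos: [475.7, 20.4, 144.7]
ee_rot: [180.0, 0.0, -0.1]
force: [0.2, 0.4, -0.9]
gripper_width: 67.3
gripper_force: 15.0
```

move_arm(plan=[[[0.1, 0.1, -2.5], 0, 0.5], [[0, 0, -2], 0, 0.5], [[0, 0, -0.5], 0, 0.5], [[0, 0, 0], 0, 0.5], [[0, 0, 0], 0, 0.5]])

```text
time_s: 18.95
ee_pos: [477.5, 22.0, 95.6]
ee_rot: [180.0, -0.1, -0.0]
force: [0.3, 0.0, -0.6]
gripper_width: 67.0
gripper_force: 15.0
```

move_arm(plan=[[[0, 0, -0.4], 0, 0.5], [[0, 0, -0.3], 0, 0.5], [[0, 0, 0], 0, 0.5], [[0, 0, 0], 0, 0.5]])

```text
time_s: 19.35
ee_pos: [476.9, 22.5, 87.9]
ee_rot: [180.0, -0.0, 0.0]
force: [0.5, 0.0, -0.2]
gripper_width: 67.2
gripper_force: 15.0
```

move_arm(plan=[[[0, 0, -0.3], 0, 0.5], [[0, 0, -0.1], 0, 0.5], [[0, 0, 0], 0, 0.5], [[0, 0, 0], 0, 0.5]])

```text
time_s: 19.75
ee_pos: [477.2, 22.3, 84.0]
ee_rot: [180.0, -0.0, 0.0]
force: [0.9, -1.7, 0.7]
gripper_width: 67.5
gripper_force: 15.0
```

move_arm(plan=[[[0, 0, 0], 0, 0], [[0, 0, 0], 0, 0], [[0, 0, 0], 0, 0], [[0, 0, 2], 0, 0], [[0, 0, 3], 0, 0]])

```text
time_s: 20.25
ee_pos: [475.0, 22.6, 132.8]
ee_rot: [-180.0, 0.3, 0.0]
force: [0.3, 0.8, 0.2]
gripper_width: 90.9
gripper_force: 0.0
```

move_arm(plan=[[[-3, -2.5, 1], 0, 0], [[-4, -3.3, 0], 0, 0], [[-4, -3.4, -2], 0, 0], [[0, 0, -3], 0, 0], [[0, 0, -3], 0, 0]])

```text
time_s: 20.75
ee_pos: [372.0, -65.4, 65.9]
ee_rot: [180.0, -0.1, -0.1]
force: [0.8, 0.1, -0.7]
gripper_width: 91.2
gripper_force: 0.0
```

move_arm(plan=[[[0, 0, 0], 0, 0], [[0, 0, 0], 0, 0], [[0, 0, 0], 0, 0]])

```text
time_s: 21.05
ee_pos: [373.9, -64.7, 67.2]
ee_rot: [180.0, -0.1, 0.1]
force: [-0.6, -0.3, 0.8]
gripper_width: 91.2
gripper_force: 0.0
```

```bash
python3 - <<'E'
from h import *
p=cam('scene');save(p,'scene5');c=cloud(p)
for k,xy,z in [('a',(477,21),102),('d',(360,150),24),('c',(360,50),24),('b',(366,-70),24),('B',(623,-101),78),('C',(476,262),66),('D',(584,104),54)]:
    q=top(c,xy,42,z,5); print(k,len(q),q.mean(0).round(1),q[:,2].std().round(1),((q[:,:2].min(0)+q[:,:2].max(0))/2).round(1) if len(q) else 0,(np.ptp(q[:,:2],axis=0)).round() if len(q) else 0)
E
```

```text
a 380 [477.9  19.3 102.7] 1.8 [476.2  20.5] [67. 66.]
d 86 [362.6 145.1  24.5] 2.1 [361.8 146.4] [40. 38.]
c 146 [361.2  48.   24.5] 1.9 [358.7  48.8] [49. 46.]
b 238 [368.7 -71.7  24.4] 1.9 [367.7 -71.3] [57. 57.]
B 98 [ 624.4 -103.2   77.1] 2.1 [ 624.6 -102.2] [51. 52.]
C 58 [475.6 260.8  65.2] 2.2 [475.7 261.2] [41. 42.]
D 50 [583.9 102.9  52.8] 2.2 [583.7 103.1] [30. 30.]
```

move_arm(plan=[[[-0.7, -0.5, -2.5], 0, 0], [[0, 0, -2], 0, 0], [[0, 0, 0], 0, 0], [[0, 0, 0], 0, 0]])

```text
time_s: 21.5
ee_pos: [366.5, -69.6, 21.8]
ee_rot: [180.0, -0.1, 0.1]
force: [-0.2, -0.5, 0.0]
gripper_width: 91.2
gripper_force: 0.0
```

move_arm(plan=[[[0, 0, -1.0], 0, 0], [[0, 0, -0.5], 0, 0], [[0, 0, 0], 0, 0.1], [[0, 0, 0], 0, 0.2], [[0, 0, 0], 0, 0.6]])

```text
time_s: 22.0
ee_pos: [366.1, -69.7, 6.5]
ee_rot: [180.0, -0.1, 0.0]
force: [0.4, 0.5, -0.3]
gripper_width: 70.6
gripper_force: 0.0
```

move_arm(plan=[[[0, 0, 0], 0, 0.6], [[0, 0, 0], 0, 0.6], [[0, 0, 0], 0, 0.6], [[0, 0, 0], 0, 0.6]])

```text
time_s: 22.4
ee_pos: [365.8, -69.7, 6.2]
ee_rot: [180.0, -0.0, 0.0]
force: [-1.0, 0.7, 4.0]
gripper_width: 56.9
gripper_force: 15.0
```

move_arm(plan=[[[0, 0, 3], 0, 0.6], [[0, 0, 4.5], 0, 0.6], [[3.6, -0.4, 4], 0, 0.6], [[3.7, -0.4, 0], 0, 0.6], [[3.7, -0.4, 0], 0, 0.6]])

```text
time_s: 22.9
ee_pos: [474.8, -81.6, 119.7]
ee_rot: [180.0, -0.2, 0.0]
force: [-0.0, -0.6, -1.0]
gripper_width: 57.1
gripper_force: 15.0
```

move_arm(plan=[[[3.7, -0.4, 0], 0, 0.6], [[3.7, -0.5, 0], 0, 0.6], [[3.7, -0.5, 0], 0, 0.6], [[3.6, -0.5, 0], 0, 0.6], [[0, 0, 0], 0, 0.6]])

```text
time_s: 23.4
ee_pos: [624.0, -100.9, 117.0]
ee_rot: [180.0, -0.2, 0.0]
force: [-1.2, 0.2, -0.5]
gripper_width: 57.2
gripper_force: 15.0
```

move_arm(plan=[[[0, 0, 0], 0, 0.6], [[0, 0, 0], 0, 0.6], [[0, 0, 0], 0, 0.6]])

```text
time_s: 23.7
ee_pos: [618.7, -100.2, 118.1]
ee_rot: [-180.0, 0.1, 0.0]
force: [0.3, 0.0, -0.3]
gripper_width: 56.9
gripper_force: 15.0
```

move_arm(plan=[[[0.4, -0.1, -2], 0, 0.6], [[0, 0, -1.2], 0, 0.6], [[0, 0, 0], 0, 0.6], [[0, 0, 0], 0, 0.6], [[0, 0, 0], 0, 0.6]])

```text
time_s: 24.2
ee_pos: [624.3, -101.4, 86.9]
ee_rot: [180.0, -0.1, 0.0]
force: [0.2, 0.3, -0.6]
gripper_width: 57.1
gripper_force: 15.0
```

move_arm(plan=[[[0, 0, -0.5], 0, 0.6], [[0, 0, -0.4], 0, 0.6], [[0, 0, 0], 0, 0.6], [[0, 0, 0], 0, 0.6]])

```text
time_s: 24.6
ee_pos: [623.9, -101.3, 76.9]
ee_rot: [180.0, 0.0, 0.0]
force: [-0.2, -0.4, -0.1]
gripper_width: 57.1
gripper_force: 15.0
```

move_arm(plan=[[[0, 0, -0.3], 0, 0.6], [[0, 0, -0.2], 0, 0.6], [[0, 0, 0], 0, 0.6], [[0, 0, 0], 0, 0.6]])

```text
time_s: 25.0
ee_pos: [624.1, -101.4, 72.3]
ee_rot: [180.0, -0.0, 0.0]
force: [0.1, 0.2, 1.4]
gripper_width: 57.2
gripper_force: 15.0
```

move_arm(plan=[[[0, 0, 0], 0, 0.1], [[0, 0, 0], 0, 0.1], [[0, 0, 0], 0, 0.1], [[0, 0, 2], 0, 0], [[0, 0, 3], 0, 0]])

```text
time_s: 25.5
ee_pos: [622.4, -101.0, 120.4]
ee_rot: [-180.0, 0.3, 0.0]
force: [1.8, -0.1, 0.6]
gripper_width: 90.9
gripper_force: 0.0
```

move_arm(plan=[[[-3, 1.7, 3], 0, 0], [[-3.8, 2.2, 0], 0, 0], [[-3.8, 2.2, 0], 0, 0], [[-3.8, 2.2, 0], 0, 0], [[-3.8, 2.2, 0], 0, 0]])

```text
time_s: 26.0
ee_pos: [440.3, 4.4, 152.1]
ee_rot: [-180.0, -0.0, 0.0]
force: [0.2, 0.4, 1.0]
gripper_width: 90.9
gripper_force: 0.0
```

move_arm(plan=[[[-3.8, 2.2, 0], 0, 0], [[-3.8, 2.2, 0], 0, 0], [[0, 0, -3], 0, 0], [[0, 0, -3], 0, 0], [[0, 0, 0], 0, 0]])

```text
time_s: 26.5
ee_pos: [362.9, 47.6, 89.9]
ee_rot: [180.0, 0.4, 0.1]
force: [0.1, -0.6, 0.6]
gripper_width: 90.9
gripper_force: 0.0
```

move_arm(plan=[[[0, 0, 0], 0, 0], [[0, 0, 0], 0, 0]])

```text
time_s: 26.7
ee_pos: [367.3, 47.7, 93.2]
ee_rot: [-180.0, -0.1, 0.0]
force: [-0.8, 0.8, -0.2]
gripper_width: 91.2
gripper_force: 0.0
```

```bash
python3 - <<'E'
from h import *
p=cam('scene');save(p,'scene6');c=cloud(p)
for k,xy,z in [('a',(477,21),102),('d',(360,150),24),('c',(360,50),24),('b',(623,-101),90),('C',(476,262),66),('D',(584,104),54)]:
    q=top(c,xy,42,z,5); print(k,len(q),q.mean(0).round(1),q[:,2].std().round(1),((q[:,:2].min(0)+q[:,:2].max(0))/2).round(1) if len(q) else 0,(np.ptp(q[:,:2],axis=0)).round() if len(q) else 0)
E
```

```text
a 379 [478.1  19.5 102.7] 1.7 [476.7  20. ] [68. 65.]
d 86 [362.5 145.2  24.6] 1.9 [361.2 146.1] [36. 35.]
c 146 [361.2  48.2  24.4] 1.8 [359.9  48.1] [48. 47.]
b 381 [ 625.4 -102.5   90.3] 1.7 [ 624.2 -101.8] [57. 57.]
C 56 [476.8 260.6  65.2] 2.3 [476.1 260.7] [43. 43.]
D 48 [584.4 102.7  52.9] 2.0 [584.1 102.3] [31. 31.]
```

move_arm(plan=[[[-0.7, 0.2, -3], 0, 0], [[0, 0, -3], 0, 0], [[0, 0, -1], 0, 0], [[0, 0, 0], 0, 0], [[0, 0, 0], 0, 0]])

```text
time_s: 27.25
ee_pos: [360.1, 49.7, 22.9]
ee_rot: [-180.0, -0.1, 0.0]
force: [-0.3, -0.3, 0.6]
gripper_width: 91.4
gripper_force: 0.0
```

move_arm(plan=[[[0, 0, -1.0], 0, 0.1], [[0, 0, -0.7], 0, 0.2], [[0, 0, 0], 0, 0.3], [[0, 0, 0], 0, 0.7], [[0, 0, 0], 0, 0.7]])

```text
time_s: 27.75
ee_pos: [359.4, 49.7, 5.5]
ee_rot: [-180.0, -0.1, 0.0]
force: [1.0, 0.1, 0.7]
gripper_width: 53.9
gripper_force: 0.0
```

move_arm(plan=[[[0, 0, 0], 0, 0.7], [[0, 0, 0], 0, 0.7], [[0, 0, 0], 0, 0.7], [[0, 0, 0], 0, 0.7]])

```text
time_s: 28.15
ee_pos: [359.4, 49.7, 5.4]
ee_rot: [180.0, -0.1, 0.0]
force: [-0.0, -0.1, 5.8]
gripper_width: 47.1
gripper_force: 15.0
```

move_arm(plan=[[[0, 0, 3], 0, 0.7], [[0, 0, 4.5], 0, 0.7], [[1.9, 3.5, 4], 0, 0.7], [[1.9, 3.5, 0], 0, 0.7], [[1.9, 3.5, 0], 0, 0.7]])

```text
time_s: 28.65
ee_pos: [414.9, 152.0, 116.9]
ee_rot: [-179.9, -0.2, -0.0]
force: [-0.1, -0.8, -0.7]
gripper_width: 47.2
gripper_force: 15.0
```

move_arm(plan=[[[2, 3.6, 0], 0, 0.7], [[2, 3.6, 0], 0, 0.7], [[1.9, 3.5, 0], 0, 0.7], [[0, 0, 0], 0, 0.7], [[0, 0, 0], 0, 0.7]])

```text
time_s: 29.15
ee_pos: [472.2, 257.9, 114.6]
ee_rot: [179.9, 0.1, 0.1]
force: [0.2, -0.5, 0.0]
gripper_width: 47.2
gripper_force: 15.0
```

move_arm(plan=[[[0, 0, 0], 0, 0.7], [[0, 0, 0], 0, 0.7]])

```text
time_s: 29.35
ee_pos: [472.1, 256.5, 115.4]
ee_rot: [180.0, 0.1, -0.0]
force: [0.0, -0.5, 0.1]
gripper_width: 46.9
gripper_force: 15.0
```

move_arm(plan=[[[0.3, 0.5, -2.5], 0, 0.7], [[0, 0, -1.7], 0, 0.7], [[0, 0, 0], 0, 0.7], [[0, 0, 0], 0, 0.7], [[0, 0, 0], 0, 0.7]])

```text
time_s: 29.85
ee_pos: [476.4, 262.7, 74.7]
ee_rot: [-180.0, -0.1, 0.0]
force: [0.5, -0.2, -0.2]
gripper_width: 47.4
gripper_force: 15.0
```

move_arm(plan=[[[0, 0, -0.5], 0, 0.7], [[0, 0, -0.4], 0, 0.7], [[0, 0, 0], 0, 0.7], [[0, 0, 0], 0, 0.7]])

```text
time_s: 30.25
ee_pos: [475.7, 262.7, 64.5]
ee_rot: [180.0, 0.0, 0.0]
force: [0.1, -0.2, -0.1]
gripper_width: 47.0
gripper_force: 15.0
```

move_arm(plan=[[[0, 0, -0.3], 0, 0.7], [[0, 0, -0.2], 0, 0.7], [[0, 0, 0], 0, 0.7], [[0, 0, 0], 0, 0.7]])

```text
time_s: 30.65
ee_pos: [475.9, 262.7, 59.5]
ee_rot: [180.0, -0.0, 0.0]
force: [1.2, -1.0, 0.7]
gripper_width: 47.0
gripper_force: 15.0
```

move_arm(plan=[[[0, 0, 0], 0, 0.2], [[0, 0, 0], 0, 0.2], [[0, 0, 0], 0, 0.2], [[0, 0, 2], 0, 0.1], [[0, 0, 3], 0, 0]])

```text
time_s: 31.15
ee_pos: [474.4, 262.0, 108.4]
ee_rot: [179.9, 0.2, 0.0]
force: [-0.1, 0.5, -0.0]
gripper_width: 84.4
gripper_force: 0.0
```

move_arm(plan=[[[-2.8, -2.8, 1], 0, 0], [[-2.9, -2.9, 0], 0, 0], [[-2.9, -2.9, 0], 0, 0], [[-2.8, -2.8, -2], 0, 0], [[0, 0, -2], 0, 0]])

```text
time_s: 31.65
ee_pos: [357.1, 145.8, 79.1]
ee_rot: [179.9, 0.2, -0.0]
force: [1.2, 0.8, -0.8]
gripper_width: 91.2
gripper_force: 0.0
```

move_arm(plan=[[[0, 0, 0], 0, 0], [[0, 0, 0], 0, 0], [[0, 0, 0], 0, 0]])

```text
time_s: 31.95
ee_pos: [363.4, 149.5, 80.4]
ee_rot: [-180.0, -0.1, 0.1]
force: [-0.5, 0.5, -0.2]
gripper_width: 91.1
gripper_force: 0.0
```

```bash
python3 - <<'E'
from h import *
p=cam('scene');save(p,'scene7');c=cloud(p)
for k,xy,z in [('a',(477,21),102),('d',(360,150),24),('b',(623,-101),90),('c',(476,262),78),('D',(584,104),54)]:
    q=top(c,xy,42,z,5); print(k,len(q),q.mean(0).round(1),q[:,2].std().round(1),((q[:,:2].min(0)+q[:,:2].max(0))/2).round(1) if len(q) else 0,(np.ptp(q[:,:2],axis=0)).round() if len(q) else 0)
E
```

```text
a 381 [477.8  19.6 102.5] 1.7 [476.  20.] [68. 66.]
d 89 [363.  145.2  24.4] 2.1 [361.7 146.3] [39. 35.]
b 380 [ 625.4 -102.6   90.2] 1.6 [ 624.  -102.2] [58. 57.]
c 154 [477.2 260.2  78.3] 2.0 [475.7 260.3] [47. 46.]
D 50 [585.  102.1  53.3] 2.1 [584.4 103. ] [30. 31.]
```

move_arm(plan=[[[-0.2, -0.2, -3], 0, 0], [[0, 0, -2.7], 0, 0], [[0, 0, 0], 0, 0], [[0, 0, 0], 0, 0]])

```text
time_s: 32.4
ee_pos: [360.5, 147.1, 23.0]
ee_rot: [180.0, -0.0, 0.1]
force: [0.4, -0.0, 0.1]
gripper_width: 91.3
gripper_force: 0.0
```

move_arm(plan=[[[0, 0, -1.0], 0, 0.2], [[0, 0, -0.7], 0, 0.3], [[0, 0, 0], 0, 0.4], [[0, 0, 0], 0, 0.8], [[0, 0, 0], 0, 0.8]])

```text
time_s: 32.9
ee_pos: [360.3, 146.9, 6.1]
ee_rot: [-180.0, -0.1, 0.0]
force: [0.2, 0.7, 0.0]
gripper_width: 54.1
gripper_force: 0.0
```

move_arm(plan=[[[0, 0, 0], 0, 0.8], [[0, 0, 0], 0, 0.8], [[0, 0, 0], 0, 0.8], [[0, 0, 0], 0, 0.8]])

```text
time_s: 33.3
ee_pos: [360.0, 146.7, 5.7]
ee_rot: [-180.0, -0.0, 0.0]
force: [0.6, 0.0, 3.0]
gripper_width: 37.2
gripper_force: 15.0
```

move_arm(plan=[[[0, 0, 3], 0, 0.8], [[0, 0, 4.5], 0, 0.8], [[3.7, -0.7, 4], 0, 0.8], [[3.7, -0.7, 0], 0, 0.8], [[3.7, -0.7, 0], 0, 0.8]])

```text
time_s: 33.8
ee_pos: [469.4, 126.3, 118.6]
ee_rot: [-179.9, -0.2, 0.1]
force: [-1.1, -0.2, 0.0]
gripper_width: 37.1
gripper_force: 15.0
```

move_arm(plan=[[[3.7, -0.7, 0], 0, 0.8], [[3.7, -0.7, 0], 0, 0.8], [[3.7, -0.7, 0], 0, 0.8], [[0, 0, 0], 0, 0.8], [[0, 0, 0], 0, 0.8]])

```text
time_s: 34.3
ee_pos: [578.0, 105.0, 116.0]
ee_rot: [180.0, 0.1, -0.0]
force: [-1.6, 1.0, -0.5]
gripper_width: 37.0
gripper_force: 15.0
```

move_arm(plan=[[[0, 0, 0], 0, 0.8], [[0, 0, 0], 0, 0.8]])

```text
time_s: 34.5
ee_pos: [577.1, 105.6, 117.0]
ee_rot: [180.0, 0.1, 0.1]
force: [-0.8, 0.0, 0.0]
gripper_width: 37.0
gripper_force: 15.0
```

move_arm(plan=[[[0.5, -0.1, -3], 0, 0.8], [[0, 0, -2.4], 0, 0.8], [[0, 0, 0], 0, 0.8], [[0, 0, 0], 0, 0.8], [[0, 0, 0], 0, 0.8]])

```text
time_s: 35.0
ee_pos: [584.3, 104.6, 64.5]
ee_rot: [-180.0, -0.2, 0.1]
force: [-0.3, 0.0, -0.3]
gripper_width: 36.9
gripper_force: 15.0
```

move_arm(plan=[[[0, 0, -0.5], 0, 0.8], [[0, 0, -0.4], 0, 0.8], [[0, 0, 0], 0, 0.8], [[0, 0, 0], 0, 0.8]])

```text
time_s: 35.4
ee_pos: [583.5, 104.3, 53.9]
ee_rot: [180.0, 0.0, 0.0]
force: [0.6, -0.1, -0.6]
gripper_width: 37.3
gripper_force: 15.0
```

move_arm(plan=[[[0, 0, -0.3], 0, 0.8], [[0, 0, -0.3], 0, 0.8], [[0, 0, 0], 0, 0.8], [[0, 0, 0], 0, 0.8]])

```text
time_s: 35.8
ee_pos: [583.6, 104.3, 47.9]
ee_rot: [180.0, -0.0, 0.0]
force: [-0.3, -0.1, 0.9]
gripper_width: 36.8
gripper_force: 15.0
```

move_arm(plan=[[[0, 0, 0], 0, 0.3], [[0, 0, 0], 0, 0.3], [[0, 0, 0], 0, 0.3], [[0, 0, 2], 0, 0.2], [[0, 0, 3], 0, 0]])

```text
time_s: 36.3
ee_pos: [581.9, 104.1, 96.6]
ee_rot: [180.0, 0.3, 0.0]
force: [0.2, 0.2, -0.7]
gripper_width: 74.2
gripper_force: 0.0
```

move_arm(plan=[[[0, 0, 4], 0, 0], [[0, 0, 4], 0, 0], [[-3, -1, 4], 0, 0], [[-3, -1, 3], 0, 0], [[-3, -1, 0], 0, 0]])

```text
time_s: 36.8
ee_pos: [495.5, 74.6, 251.7]
ee_rot: [-179.9, -0.5, 0.1]
force: [-0.6, -0.8, -0.1]
gripper_width: 90.9
gripper_force: 0.0
```

move_arm(plan=[[[-4, -2, 0], 0, 0], [[-4, -2, 0], 0, 0], [[-4, -2, 0], 0, 0], [[0, 0, 0], 0, 0], [[0, 0, 0], 0, 0]])

```text
time_s: 37.3
ee_pos: [373.9, 14.3, 247.7]
ee_rot: [-180.0, -0.1, -0.0]
force: [0.3, 0.5, 0.9]
gripper_width: 90.9
gripper_force: 0.0
```

```bash
python3 - <<'E'
from h import *
p=cam('scene');save(p,'scene8');c=cloud(p)
for k,xy,z in [('a',(477,21),102),('b',(623,-101),90),('c',(476,262),78),('d',(584,104),66)]:
    q=top(c,xy,34,z,3.5); A=np.c_[q[:,:2]-q[:,:2].mean(0),np.ones(len(q))]; s=np.linalg.lstsq(A,q[:,2],rcond=None)[0]
    print(k,len(q),q.mean(0).round(1),'tilt deg',np.degrees(s[:2]).round(1),((q[:,:2].min(0)+q[:,:2].max(0))/2).round(1))
cv2.imwrite('pics/end.png',cv2.resize(p['frame'][110:320,80:400,::-1],None,fx=2.4,fy=2.4,interpolation=2))
E
```

```text
a 350 [478.2  19.8 102.6] tilt deg [-0.8  0.5] [477.2  21. ]
b 359 [ 624.8 -102.5   90.4] tilt deg [-0.4  0.3] [ 624.7 -102. ]
c 145 [477.5 260.2  78.6] tilt deg [0.1 0.4] [475.8 261.6]
d 118 [584.8 102.7  66.6] tilt deg [-0.2  0.6] [583.7 102.8]
```

View pics/end.png

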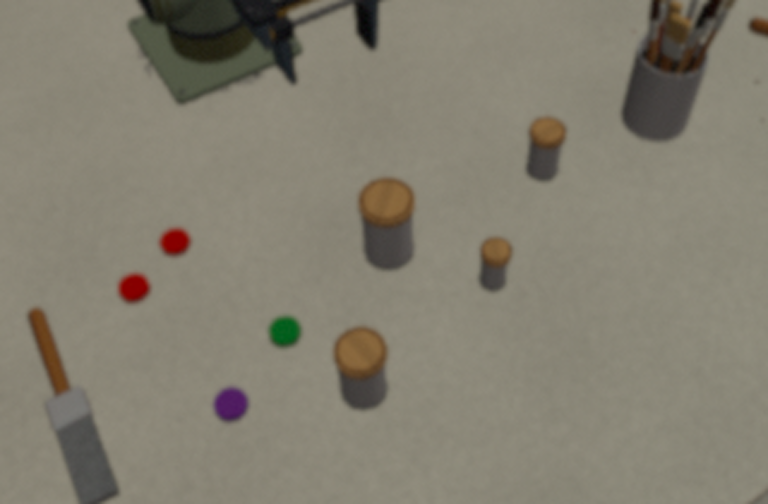

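The crop shows all four canisters closed flat, with lids at px a (386,201), b (360,352), c (547,132) and d (496,251). The pot, the brush and the coloured discs look unmoved, so I'm handing in.

```bash
python3 -c "
from workcell import env
print(env.job_done())"
```

```text
the job is handed in; nothing more can be done
None
```

All four lids are home and lie flat to within 1° on their canisters, closed in order from the largest to the smallest, and the job was handed in at about 37 s; the canisters stand where they were, with the brush pot, the brush and the look-alike discs left alone.

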